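# Refit the tube plate on the twin posts of its rack

### The job

Put the washed test-tube rack back together: take the longer of the two wooden tube plates by its upright grip, line up both of its large end holes with the two steel posts of the rack base, and lower it over both posts together until it lies level on the posts' shoulders; let go only once it is fully down. Leave the shorter plate where it lies.

Things in the scene. Friction and masses are not known exactly. Their poses are not given: they have to be found in the camera images.
- long_plate: Loose wooden plate to fit: 86 mm (x) by 190 (y) by 12 thick, 0.2 kg, flat on the bench. 30 mm through holes at y = -65 and +65 mm, 18 mm tube holes between. Mid-top stands a grip board 16 mm thick (x), 60 long (y), 12 to 57 mm above the underside; pinch it across its thickness. Origin: centre of underside, z up. Either end fits either post.
- short_plate: A plate of a smaller rack, to leave alone: same wood, thickness and grip, but only 140 mm long (y) by 86 (x), its 16 mm end holes 96 mm apart, so it does not fit. Origin: centre of underside, z up. Lies flat on the bench.
- rack_base: Fixed base: wooden slab 110 mm (x) by 200 (y) by 20 high, with steel posts at y = -65 and +65 mm. Each: a 44 mm diameter collar up to 50 mm above the bench, its flat top the shoulder that carries the plate's underside; then an 18 mm pin up to 70 mm, tapering to a 6 mm tip at 95 mm. Origin: centre of underside at bench height, z up.
Things that resemble listed ones, but are neither listed nor needed, are in the scene too. What is shaped like the rack_base but blue or red is not meant.

How it is judged:
By the outcome, as a careful person would: the job done as asked, in the order asked, and still so for the second after the job is handed in, with the robot touching nothing.
It also fails if it takes over 45 s, if anything falls off the work surface, if the arm or the gripper's body presses on something with over 40 N, if the wrist force passes 120 N, or if a joint passes its speed limit or range.

### The arm

A 6-joint arm with a two-finger parallel gripper is mounted at the origin on the work surface. World frame = base frame: x ahead of the robot, y to its left, z up, the work surface at z = 0. Lengths are in m, angles in rad, forces in N, time in s.
With the tool pointing down it reaches from about 0.25 to 0.775 m from the base axis. Payload 8.9 kg.
Tool frame: the origin (TCP) lies midway between the tips of the shut fingers; the grasp point (between the pads) lies 19 mm behind it (tcp_to_grasp is the distance from the TCP to the grasp point, in m); z points along the fingers, y is the direction in which the jaws open and shut (so a half turn about z gives the same grasp; the last joint's range is limited). The gripper opens to 85 mm and grips with 20 to 120 N. Pads are 22 mm wide; open, the fingers measure 114 mm over their backs; the gripper's body (76 mm by 85 mm) begins 54 mm behind the grasp point. The pads swing forward as they close: fully open they stand 13 mm farther back than shut.
Start: joints at [-1.419, 0.291, -0.153, 1.127, 0, 1.431], TCP at [0.151, -0.503, 0.231] pointing down, gripper open.
Joint ranges: [-2.52, 2.52], [-0.91, 1.74], [-1.3, 1.37], [-1.96, 2.02], [-1.52, 1.47], [-3.14, 3.14]. Speed limits (rad/s): [2.22, 2.22, 2.79, 3.14, 3.14, 3.14].

### API

Orientations are given as a unit quaternion [x, y, z, w].
In Python, from station import * gives the robot as it stands.
- The arm moves only by the shell command python3 -m creep 'ROWS' [FORCE]. ROWS is a JSON object of lists of equal length, an entry for each row: "linear": the shift along the tool's x, y, z in mm, a list of three; "dr": the turn, a rotation vector about the tool's x, y, z in rad, a list of three; "grip": the closure, from 0 (fully open) to 1 (shut). In form: {"linear": [[tx, ty, tz], ...], "dr": [[ax, ay, az], ...], "grip": [grip, ...]}. A call has 1 to 10 rows; each row is the pose to reach, as a shift and turn from the pose measured when the call began, along the tool's axes at that moment; what a row does not reach only later rows make up. A row lasts 1/10 s, in which the tool goes at most 50 mm and 8.59 degrees, less where a joint would pass 70% of its speed; a pose out of reach is approached as far as the arm can. A call with a gripper value outside its range is refused whole. The fingers move at their own pace and stop on an object; FORCE is the grip in N (left out, the last holds). Time passes only in rows, so rows that repeat a pose let the fingers close. It gives the time, the measured TCP pose, the force and the opening at its end, in the units of the state.
- read_state(): the state, without advancing time (a new reading comes with each control period).
- camera(name): name is "side" or "top"; returns the picture (400x640x3 uint8, blue, green, red); there is no depth.
- calibration(name): a dict with "mtx" (3x3 intrinsics, pixels), "D" ([k1, k2, p1, p2, k3] as OpenCV has them; the pictures are not rectified), "rvec" (rotation vector, rad) and "tvec" (3), from world to camera coordinates, as OpenCV has them. Camera axes: x right, y down, z forward; pixel columns grow to the right and rows downward; lengths in m; the calibration is good to about 2 mm. A picture is of the moment at which its call begins. calibration takes no time and is no camera call.
- close_job(): hands the job in, once; it reports no verdict.
Trained networks look in the newest picture that a camera, given by its name, has taken for a name from the list of things; names that differ only in an ending like _2 or _b are one class to them, and where a whole thing is asked for, a point or a joint stands for the part that bears it (a point fixed in the world has none). Each returns a list of dicts, best first, with "confidence" (0 to 1); they miss things now and then, are a little off and sometimes report something else, mostly with a low value. They report only what shows in the picture. A call takes as long as a camera call. They do not tell look-alikes from the thing itself.
- outline_of(camera, target): "region" (400x640 bool, what is visible of it) and "xy" ([column, row] as shares, 0 to 1, of the picture: columns of its width, rows of its height, amid what is visible of it).
- place_of(camera, target): "xy" ([column, row] as shares, 0 to 1, of the picture: columns of its width, rows of its height: a listed point, or the origin of a listed thing).
The state is a dict: "time": time; "qpos": joint angles; "dq": joint speeds; "tau": joint torques, N m; "eef_pos": TCP position; "eef_rot": TCP orientation; "contact_force": force on the tool from outside, world axes, zero at the start; "torque": the same for the moment, N m; "gripper_width": finger opening in m.
Only numpy, scipy, OpenCV 4.12 (cv2) and the standard library are available. Lean on these libraries where they do the work, as an engineer would, in place of code of your own. Each camera call takes 0.05 s, during which the arm holds its last target.

## Working session

There is one attempt and no reset: what is moved stays moved. The work goes in short steps, Python scripts to look and compute and a shell command to move; the robot and the scene stay as the last step left them, time stands still between calls to the robot, and variables do not carry over. Pictures are saved under pics/ and viewed, and the job is handed in when it is done.

```bash
ls; mkdir -p pics
python3 - <<'E'
from station import *
import cv2
for n in("side","top"):
    im=camera(n); cv2.imwrite(f"pics/{n}0.png",im)
    for t in("long_plate","short_plate","rack_base"):
        for d in place_of(n,t): print(n,t,round(d["confidence"],2),[round(d["xy"][0]*640,1),round(d["xy"][1]*400,1)])
print(read_state())
E
```

```text
pics
side long_plate 0.69 [269.0, 229.5]
side short_plate 0.57 [240.7, 280.2]
side rack_base 0.96 [312.5, 147.1]
side rack_base 0.89 [386.4, 197.7]
side rack_base 0.75 [323.4, 183.1]
top long_plate 0.96 [281.8, 184.3]
top short_plate 0.57 [203.7, 200.0]
top rack_base 0.97 [390.5, 271.1]
top rack_base 0.69 [390.2, 195.6]
top rack_base 0.66 [465.1, 145.7]
{'time': 0.4, 'qpos': array([-1.41931415e+00,  2.90778474e-01, -1.53533590e-01,  1.12670584e+00,
       -9.89640921e-06,  1.43149012e+00]), 'dq': array([ 0.00031969,  0.00041238,  0.00260371, -0.00017857, -0.00032952,
        0.00043854]), 'tau': array([-7.72145449e-04, -5.36539292e+01,  3.31306243e+01,  5.40001231e-03,
       -1.61020330e-04, -1.30906895e-05]), 'eef_pos': array([ 0.1505063 , -0.50287758,  0.23121438]), 'eef_rot': array([ 9.89448865e-01,  1.44882473e-01, -5.62259367e-06, -1.10757422e-04]), 'contact_force': array([-1.06293498,  0.56779548, -0.75112096]), 'torque': array([-0.04495731,  0.05911902, -0.03899563]), 'gripper_width': 0.08501805943653312}
```

View pics/top0.png

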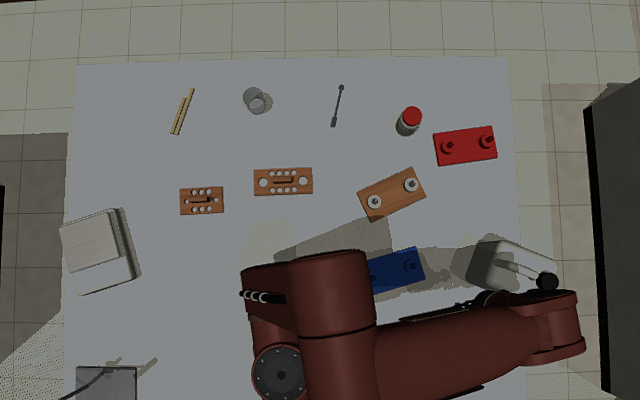

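View pics/side0.png

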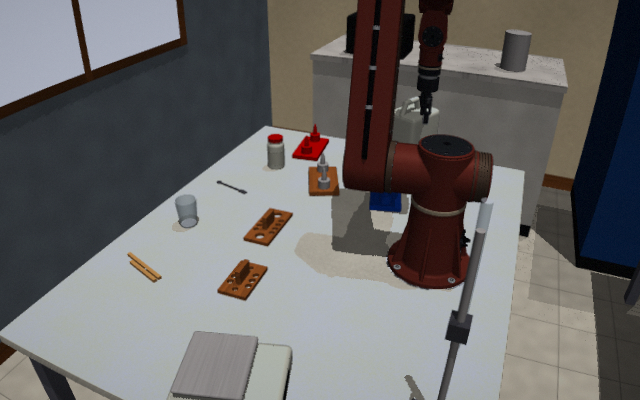

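Top view: there are two wooden plates. The one at (283,182) is longer, with large end holes, so it is the long_plate. The one at (202,200) is shorter with small holes, so it is the short_plate. Three things are base-shaped: wooden with steel posts at (391,194), which is meant, and the blue (395,270) and red (465,146), which are not. I'll check this in an enlarged crop and measure.

```bash
cat > h.py <<'E'
import numpy as np,cv2
from station import *
def cal(n):
    c=calibration(n); R=cv2.Rodrigues(np.array(c["rvec"],float))[0]
    return np.array(c["mtx"],float),np.array(c["D"],float),R,np.array(c["tvec"],float).ravel()
def toplane(n,uv,z):
    K,D,R,t=cal(n); p=cv2.undistortPoints(np.array(uv,float).reshape(-1,1,2),K,D).reshape(-1,2)
    d=np.c_[p,np.ones(len(p))]@R; o=-R.T@t
    return o+d*((z-o[2])/d[:,2])[:,None]
def proj(n,P):
    K,D,R,t=cal(n); return cv2.projectPoints(np.array(P,float).reshape(-1,1,3),cv2.Rodrigues(R)[0],t,K,D)[0].reshape(-1,2)
E
python3 - <<'E'
from h import *
im=cv2.imread("pics/top0.png"); s=cv2.imread("pics/side0.png")
a=cv2.resize(im[150:225,170:440],None,fx=2.9,fy=2.9,interpolation=cv2.INTER_CUBIC)
b=cv2.resize(s[120:305,210:350],None,fx=2,fy=2,interpolation=cv2.INTER_CUBIC)
b=b[:370]
c=np.zeros((a.shape[0]+b.shape[0],a.shape[1],3),np.uint8); c[:a.shape[0]]=a; c[a.shape[0]:,:b.shape[1]]=b
cv2.imwrite("pics/crop0.png",c)
for n in("top","side"):
    K,D,R,t=cal(n); print(n,-R.T@t,K[0,0])
    camera(n)
    for t in("long_plate","rack_base"):
        for d in outline_of(n,t):
            m=d["region"].astype(np.uint8); xy=np.array(d["xy"])*[640,400]
            pts=np.argwhere(m)[:,::-1].astype(float)
            w=toplane(n,pts,0.012 if t=="long_plate" else 0.02)[:,:2]
            r=cv2.minAreaRect(w.astype(np.float32)*1000)
            print(n,t,round(d["confidence"],2),xy.round(1),m.sum(),r)
print(toplane("top",[[281.8,184.3]],0),toplane("top",[[390.2,195.6]],0))
print(toplane("side",[[269,229.5]],0),toplane("side",[[323.4,183.1]],0))
E
```

```text
top [ 0.27649326 -0.1058137   1.49145802] 462.0735145625057
top long_plate 0.71 [282.4 181.1] 1366 ((523.4364624023438, 23.77989959716797), (89.55199432373047, 191.480712890625), 0.39177069067955017)
top rack_base 0.94 [465.7 146.6] 2135 ((630.5715942382812, -574.56298828125), (119.83773803710938, 209.76451110839844), 7.487326145172119)
top rack_base 0.93 [396.7 272.1] 1944 ((232.6319580078125, -332.2952880859375), (114.64517211914062, 177.24508666992188), 15.758774757385254)
top rack_base 0.57 [390.5 196.1] 2126 ((474.63922119140625, -325.28106689453125), (111.63265991210938, 203.9698028564453), 24.799304962158203)
side [-0.13219018  1.18144012  0.89421369] 487.12765007840613
side long_plate 0.73 [265.3 224.5] 1033 ((520.7088012695312, 30.864120483398438), (95.50837707519531, 215.19894409179688), 2.08831787109375)
side rack_base 0.73 [385.7 200.4] 567 ((212.90957641601562, -258.59326171875), (107.44364166259766, 131.48452758789062), 14.47687816619873)
side rack_base 0.71 [308.7 145.9] 650 ((635.9586791992188, -623.9154052734375), (112.15866088867188, 371.72967529296875), 8.086483001708984)
side rack_base 0.64 [323.1 181.1] 941 ((491.9206237792969, -362.97430419921875), (110.15164947509766, 339.0285339355469), 24.39402198791504)
[[0.51419281 0.02687503 0.        ]] [[ 0.4720949  -0.32630499  0.        ]]
[[0.51545886 0.03545754 0.        ]] [[ 0.47076837 -0.32334777  0.        ]]
```

View pics/crop0.png

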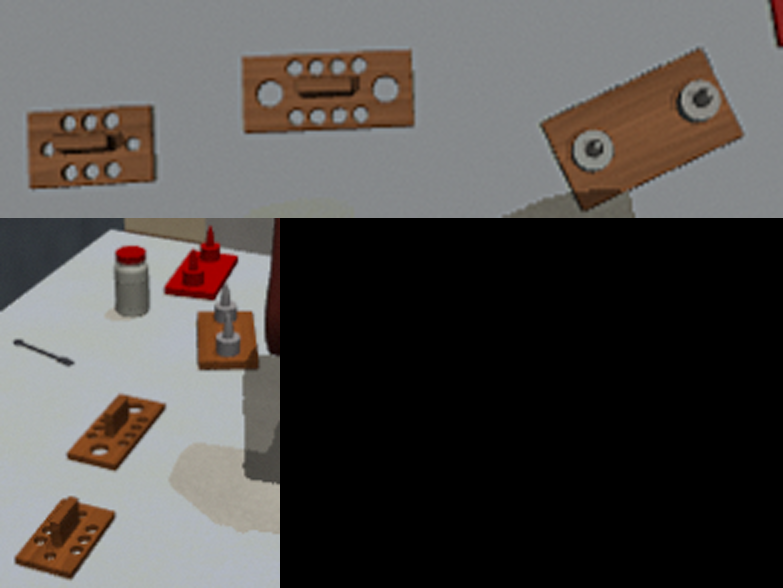

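The crop confirms it: the long plate is in the middle of the top view, with large end holes at about (263,182) and (303,181), and the wooden base with steel posts is at right. Next I'll refine using the holes, collars and wood edges.

Run:
```python
from h import *
im=cv2.imread("pics/top0.png"); f=8
hsv=cv2.cvtColor(im,cv2.COLOR_BGR2HSV).astype(float)
def up(x0,x1,y0,y1): 
    return cv2.resize(hsv[y0:y1,x0:x1,1].astype(np.float32),None,fx=f,fy=f,interpolation=cv2.INTER_CUBIC)
def blobs(x0,x1,y0,y1,z,th,amin):
    s=up(x0,x1,y0,y1); m=(s<th).astype(np.uint8)
    n,l,st,c=cv2.connectedComponentsWithStats(m)
    for i in range(1,n):
        if amin<st[i,4]<20000:
            cnt=cv2.findContours((l==i).astype(np.uint8),0,2)[0][0]; e,r=cv2.minEnclosingCircle(cnt)
            px=np.array(c[i])/f+[x0,y0]-.5+.5/f
            pe=np.array(e)/f+[x0,y0]-.5+.5/f
            print(px.round(2),st[i,4]/f/f,toplane("top",px,z)[0].round(4),"circ",toplane("top",pe,z)[0].round(4),r/f)
print("plate");blobs(245,322,158,205,0.006,70,15*64)
print("base");blobs(352,432,162,228,0.05,80,60*64)
# wood rect
def wood(x0,x1,y0,y1,z,th):
    s=up(x0,x1,y0,y1); m=(s>th).astype(np.uint8)
    cs=cv2.findContours(m,0,2)[0]; c=max(cs,key=cv2.contourArea)
    px=c.reshape(-1,2)/f+[x0,y0]-.5+.5/f
    w=toplane("top",px,z)[:,:2].astype(np.float32)
    print(cv2.minAreaRect(w*1000))
wood(245,322,158,205,.012,70); wood(352,432,162,228,.02,80)
```

```text
plate
[293.32 172.27] 22.1875 [ 0.5524 -0.0114  0.006 ] circ [ 0.5521 -0.0118  0.006 ] 2.7796318531036377
[286.07 172.61] 21.203125 [0.5516 0.0123 0.006 ] circ [0.5517 0.0125 0.006 ] 2.7654950618743896
[271.3 173.2] 21.484375 [0.5504 0.0606 0.006 ] circ [0.55   0.0605 0.006 ] 2.767005443572998
[278.75 172.98] 19.671875 [0.5508 0.0362 0.006 ] circ [0.5507 0.0363 0.006 ] 2.7223033905029297
[302.61 180.42] 62.984375 [ 0.5251 -0.0415  0.006 ] circ [ 0.5252 -0.0414  0.006 ] 4.600065231323242
[262.79 182.04] 61.21875 [0.5216 0.0884 0.006 ] circ [0.5214 0.0885 0.006 ] 4.683133125305176
[286.65 189.5 ] 23.0625 [0.4959 0.0106 0.006 ] circ [0.4957 0.0105 0.006 ] 2.9326422214508057
[294.01 189.22] 21.40625 [ 0.4965 -0.0133  0.006 ] circ [ 0.4963 -0.0135  0.006 ] 2.7818918228149414
[271.95 190.18] 21.46875 [0.4944 0.0585 0.006 ] circ [0.4945 0.0586 0.006 ] 2.7160532474517822
[279.24 189.97] 21.703125 [0.4947 0.0347 0.006 ] circ [0.4952 0.035  0.006 ] 2.8139121532440186
base
[410.53 184.47] 168.703125 [ 0.5002 -0.3846  0.05  ] circ [ 0.5001 -0.3842  0.05  ] 7.675776481628418
[373.98 201.56] 165.59375 [ 0.4473 -0.2672  0.05  ] circ [ 0.4475 -0.2671  0.05  ] 7.497060298919678
((522.5289916992188, 23.2333984375), (87.80998229980469, 190.9429931640625), 1.6102163791656494)
((474.0989685058594, -326.2848815917969), (110.49629974365234, 200.49757385253906), 24.367883682250977)
```

```bash
cat > go.py <<'E'
from h import *
from scipy.spatial.transform import Rotation as Ro
import sys
def go(x,y,z,h):  # h heading of tool y in deg, pointing down
    s=read_state(); R=Ro.from_quat(s["eef_rot"]); p=np.array(s["eef_pos"])
    ty=np.array([np.cos(np.radians(h)),np.sin(np.radians(h)),0]); tz=np.array([0,0,-1.]); tx=np.cross(ty,tz)
    T=Ro.from_matrix(np.c_[tx,ty,tz])
    print("t",s["time"],"pos",p.round(4),"F",s["contact_force"].round(1),"w",round(s["gripper_width"],4))
    print("linear mm",(R.inv().apply(np.array([x,y,z])-p)*1000).round(1),"dr",(R.inv()*T).as_rotvec().round(4))
if __name__=="__main__": go(*map(float,sys.argv[1:5]))
E
python3 go.py .5233 .0235 .13 1.55
```

```text
t 0.7 pos [ 0.1505 -0.5029  0.2313] F [-0.6 -0.4  0.5] w 0.0856
linear mm [ 508.1 -397.4  101.3] dr [-0.    -0.    -1.307]
```

```bash
python3 -m creep '{"linear":[[15,-12,0],[45,-35,0],[80,-63,0],[115,-90,0],[150,-117,0],[185,-145,0],[220,-172,0],[250,-196,0],[275,-215,0],[290,-227,0]],"dr":[[0,0,-0.04],[0,0,-0.12],[0,0,-0.2],[0,0,-0.29],[0,0,-0.38],[0,0,-0.47],[0,0,-0.56],[0,0,-0.64],[0,0,-0.7],[0,0,-0.75]],"grip":[0,0,0,0,0,0,0,0,0,0]}'; python3 go.py .5233 .0235 .13 1.55
```

```text
time: 1.7
eef_pos: [0.3643, -0.2005, 0.2315]
eef_rot: [0.867, 0.499, 0.0, 0.0]
contact_force: [0.4, -0.5, -0.0]
gripper_width: 0.0854
t 1.7 pos [ 0.3643 -0.2005  0.2315] F [ 0.4 -0.5 -0. ] w 0.0854
linear mm [273.5  25.1 101.6] dr [ 5.000e-04 -1.000e-04 -5.528e-01]
```

```bash
python3 -m creep '{"linear":[[30,3,10],[65,6,25],[100,9,40],[135,12,55],[170,16,70],[205,19,80],[235,22,90],[260,24,97],[273.5,25,101.5],[273.5,25,101.5]],"dr":[[0,0,-0.06],[0,0,-0.13],[0,0,-0.2],[0,0,-0.27],[0,0,-0.34],[0,0,-0.41],[0,0,-0.47],[0,0,-0.52],[0,0,-0.553],[0,0,-0.553]],"grip":[0,0,0,0,0,0,0,0,0,0]}'; python3 go.py .5233 .0235 .024 1.55
python3 - <<'E'
from h import *
s=camera("side");cv2.imwrite("pics/side1.png",cv2.resize(s[120:300,180:400],None,fx=3,fy=3))
E
```

```text
time: 2.7
eef_pos: [0.5234, 0.0245, 0.1295]
eef_rot: [0.697, 0.717, -0.0, -0.0]
contact_force: [0.4, -0.8, -0.3]
gripper_width: 0.0855
t 2.7 pos [0.5234 0.0245 0.1295] F [ 0.4 -0.8 -0.3] w 0.0855
linear mm [-1.000e+00 -1.000e-01  1.055e+02] dr [-0.0002 -0.0001  0.0025]
```

View pics/side1.png

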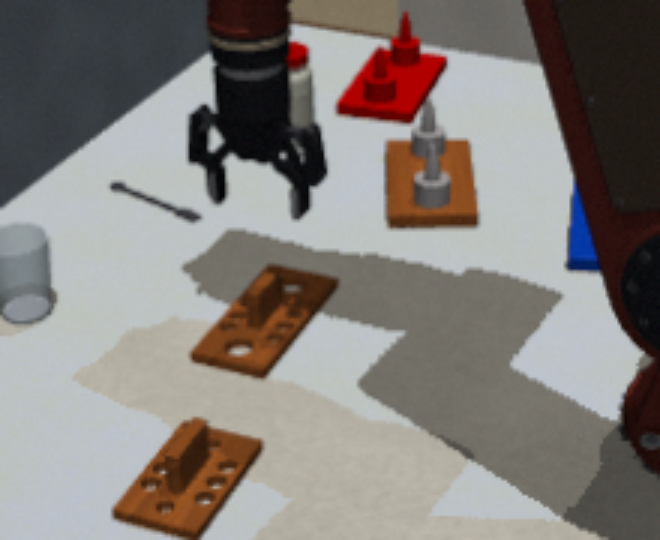

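The open gripper is above the long plate's grip board, with the jaws across its thickness. I'll go down next.

```bash
python3 -m creep '{"linear":[[-0.5,0,12],[-1,0,28],[-1,0,46],[-1,0,64],[-1,0,80],[-1,0,93],[-1,0,101],[-1,0,105.5],[-1,0,105.5],[-1,0,105.5]],"dr":[[0,0,0],[0,0,0.002],[0,0,0.002],[0,0,0.002],[0,0,0.002],[0,0,0.002],[0,0,0.002],[0,0,0.002],[0,0,0.002],[0,0,0.002]],"grip":[0,0,0,0,0,0,0,0,0,0]}' 60; python3 -m creep '{"linear":[[0,0,0],[0,0,0],[0,0,0],[0,0,0],[0,0,0],[0,0,0],[0,0,0],[0,0,0],[0,0,0],[0,0,0]],"dr":[[0,0,0],[0,0,0],[0,0,0],[0,0,0],[0,0,0],[0,0,0],[0,0,0],[0,0,0],[0,0,0],[0,0,0]],"grip":[0.3,0.5,0.7,0.8,0.9,1,1,1,1,1]}' 60
python3 - <<'E'
from h import *
s=camera("side");cv2.imwrite("pics/side2.png",cv2.resize(s[140:300,180:400],None,fx=3,fy=3))
E
```

```text
time: 3.75
eef_pos: [0.5232, 0.0224, 0.0248]
eef_rot: [0.698, 0.716, 0.0, 0.0]
contact_force: [0.0, -0.2, 0.4]
gripper_width: 0.0857
time: 4.75
eef_pos: [0.5234, 0.0224, 0.025]
eef_rot: [0.698, 0.716, 0.0, 0.0]
contact_force: [-0.3, 0.7, 4.9]
gripper_width: 0.0149
```

View pics/side2.png

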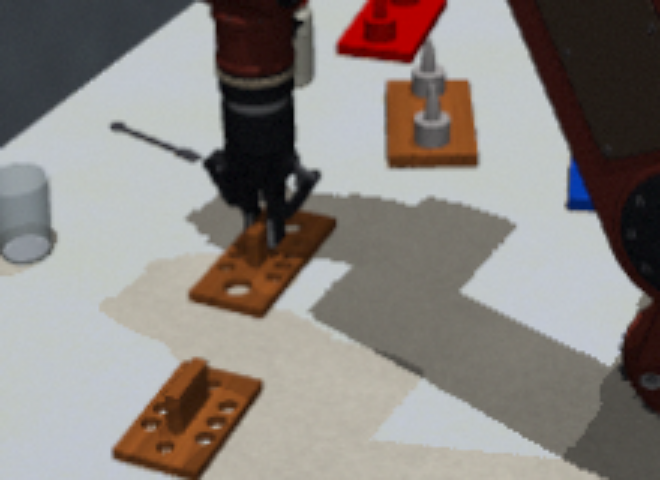

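The fingers are closed on the grip board (opening about 15 mm). I'll lift it straight up.

```bash
python3 -m creep '{"linear":[[0,0,-4],[0,0,-14],[0,0,-30],[0,0,-50],[0,0,-70],[0,0,-90],[0,0,-108],[0,0,-120],[0,0,-128],[0,0,-130]],"dr":[[0,0,0],[0,0,0],[0,0,0],[0,0,0],[0,0,0],[0,0,0],[0,0,0],[0,0,0],[0,0,0],[0,0,0]],"grip":[1,1,1,1,1,1,1,1,1,1]}' 60; python3 go.py .474 -.327 .155 24.3;  python3 - <<'E'
from h import *
s=camera("side");cv2.imwrite("pics/side3.png",cv2.resize(s[100:300,180:400],None,fx=3,fy=3))
s=camera("top");cv2.imwrite("pics/top3.png",s)
E
```

```text
time: 5.8
eef_pos: [0.5235, 0.0224, 0.1557]
eef_rot: [0.698, 0.716, 0.0, 0.001]
contact_force: [-0.1, 0.7, -2.4]
gripper_width: 0.0153
t 5.8 pos [0.5235 0.0224 0.1557] F [-0.1  0.7 -2.4] w 0.0153
linear mm [-348.   -58.4    0.7] dr [ 0.0015  0.0007 -0.3989]
```

View pics/side3.png

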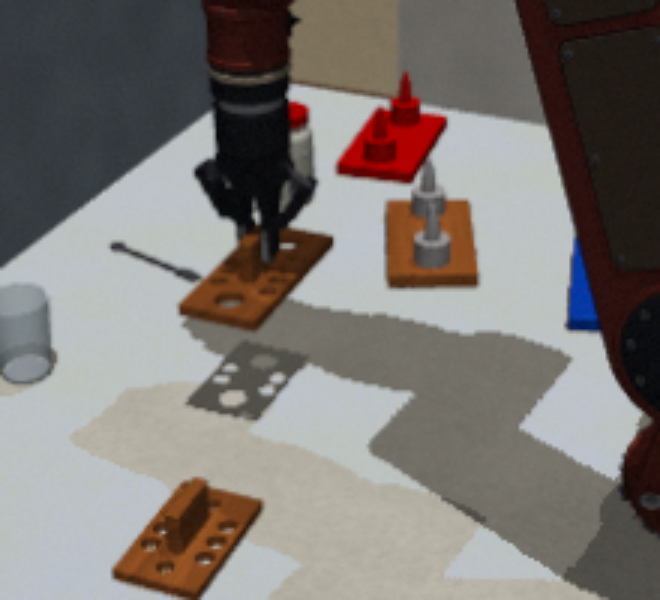

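The plate is lifted, roughly level, and its holes are clear. I'll carry it to above the posts.

```bash
python3 -m creep '{"linear":[[-6,-1,0],[-20,-3,0],[-42,-7,0],[-68,-11,0],[-96,-16,0],[-124,-21,0],[-152,-26,0],[-180,-30,0],[-206,-35,0],[-232,-39,0]],"dr":[[0,0,-0.007],[0,0,-0.023],[0,0,-0.048],[0,0,-0.078],[0,0,-0.11],[0,0,-0.142],[0,0,-0.174],[0,0,-0.206],[0,0,-0.236],[0,0,-0.266]],"grip":[1,1,1,1,1,1,1,1,1,1]}' 60; python3 go.py .474 -.327 .155 24.3
```

```text
time: 6.9
eef_pos: [0.489, -0.2117, 0.154]
eef_rot: [0.597, 0.803, -0.0, -0.0]
contact_force: [0.1, 0.4, -1.9]
gripper_width: 0.0149
t 6.9 pos [ 0.489  -0.2117  0.154 ] F [ 0.1  0.4 -1.9] w 0.0149
linear mm [-106.   -47.6   -1. ] dr [-0.0007 -0.0007 -0.1317]
```

```bash
python3 -m creep '{"linear":[[-16,-7,-1],[-33,-15,-1],[-50,-22,-1],[-66,-30,-1],[-80,-36,-1],[-92,-41,-1],[-100,-45,-1],[-106,-47.6,-1],[-106,-47.6,-1],[-106,-47.6,-1]],"dr":[[0,0,-0.02],[0,0,-0.041],[0,0,-0.062],[0,0,-0.082],[0,0,-0.1],[0,0,-0.115],[0,0,-0.125],[0,0,-0.1317],[0,0,-0.1317],[0,0,-0.1317]],"grip":[1,1,1,1,1,1,1,1,1,1]}' 60; python3 go.py .474 -.327 .155 24.3;python3 - <<'E'
from h import *
s=camera("side");t=camera("top")
a=cv2.resize(s[70:220,250:400],None,fx=2.6,fy=2.6,interpolation=cv2.INTER_CUBIC);b=cv2.resize(t[120:270,320:470],None,fx=2.6,fy=2.6,interpolation=cv2.INTER_CUBIC)
cv2.imwrite("pics/c4.png",np.hstack([a,b])); cv2.imwrite("pics/top4.png",t); cv2.imwrite("pics/side4.png",s)
E
```

```text
time: 7.9
eef_pos: [0.4739, -0.3266, 0.1548]
eef_rot: [0.542, 0.84, 0.0, -0.001]
contact_force: [0.1, 0.5, -2.3]
gripper_width: 0.0155
t 7.9 pos [ 0.4739 -0.3266  0.1548] F [ 0.1  0.5 -2.3] w 0.0155
linear mm [-0.4 -0.  -0.2] dr [-0.0007 -0.0013 -0.0001]
```

View pics/c4.png

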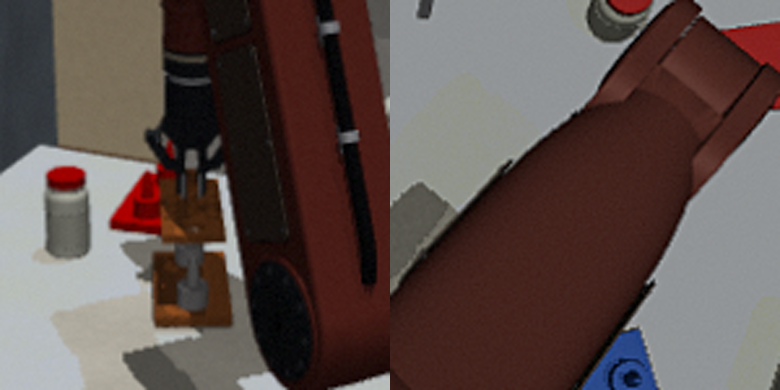

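Run:
```python
from h import *
def pose(x,y,z,yaw,P):
    c,s=np.cos(np.radians(yaw)),np.sin(np.radians(yaw)); P=np.array(P,float)
    return P@np.array([[c,-s,0],[s,c,0],[0,0,1]]).T+[x,y,z]
th=np.linspace(0,2*np.pi,40)
def circ(r,y,z): return np.c_[r*np.cos(th),y+r*np.sin(th),z+0*th]
def rect(a,b,z): return [[-a,-b,z],[a,-b,z],[a,b,z],[-a,b,z]]
f=5
def ov(n,src,out,roi,plate,base=(.474,-.326,0,24.3)):
    x0,x1,y0,y1=roi
    im=cv2.resize(cv2.imread(src)[y0:y1,x0:x1],None,fx=f,fy=f,interpolation=cv2.INTER_CUBIC)
    def dr(P,pp,col):
        u=((proj(n,pose(*pp,P))-[x0,y0]+.5)*f).round().astype(int)
        cv2.polylines(im,[u.reshape(-1,1,2)],True,col,1)
    for s in(-.065,.065):
        dr(circ(.022,s,.05),base,(0,255,0)); dr(circ(.009,s,.07),base,(0,255,0)); dr(circ(.003,s,.095),base,(0,255,0))
        if plate: dr(circ(.015,s,.012),plate,(255,255,0))
    dr(rect(.055,.1,.02),base,(0,255,0))
    if plate: dr(rect(.043,.095,.012),plate,(255,255,0)); dr(rect(.043,.095,0),plate,(255,255,0));dr(rect(.008,.03,.057),plate,(255,255,0))
    return im
a=ov("side","pics/side0.png","",(290,360,125,215),None)
b=ov("side","pics/side4.png","",(290,360,125,215),(.4734,-.3256,.1308,24.3))
cv2.imwrite("pics/ov4.png",np.hstack([a,b]))
```

```text
(no output)
```

View pics/ov4.png

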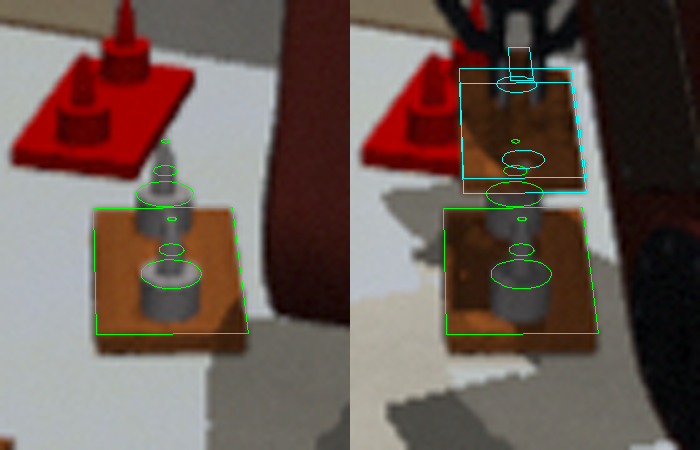

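Both overlays agree with the picture to about 1 px, so the plate's holes are over the pins. I'll lower it slowly and watch the force.

```bash
python3 -m creep '{"linear":[[0,0,3],[0,0,8],[0,0,14],[0,0,20],[0,0,26],[0,0,32],[0,0,38],[0,0,43],[0,0,46],[0,0,46]],"dr":[[0,0,0],[0,0,0],[0,0,0],[0,0,0],[0,0,0],[0,0,0],[0,0,0],[0,0,0],[0,0,0],[0,0,0]],"grip":[1,1,1,1,1,1,1,1,1,1]}' 60; python3 go.py .474 -.327 .075 24.3;python3 - <<'E'
from h import *
s=camera("side");t=camera("top")
cv2.imwrite("pics/c5.png",cv2.resize(s[110:220,270:380],None,fx=5,fy=5,interpolation=cv2.INTER_CUBIC)); cv2.imwrite("pics/side5.png",s)
E
```

```text
time: 9.0
eef_pos: [0.4737, -0.3262, 0.1085]
eef_rot: [0.542, 0.84, 0.0, -0.001]
contact_force: [0.1, 0.2, -1.1]
gripper_width: 0.0148
t 9.0 pos [ 0.4737 -0.3262  0.1085] F [ 0.1  0.2 -1.1] w 0.0148
linear mm [-0.9 -0.1 33.5] dr [-0.001  -0.0017  0.0004]
```

View pics/c5.png

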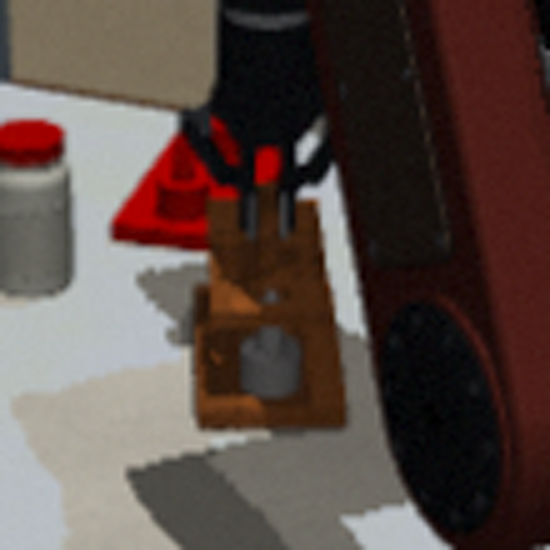

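A pin tip shows through the near hole at crop (271,297), with no contact force. I'll keep lowering.

```bash
python3 -m creep '{"linear":[[0,0,3],[0,0,6],[0,0,9],[0,0,12],[0,0,15],[0,0,18],[0,0,21],[0,0,24],[0,0,27],[0,0,29]],"dr":[[0,0,0],[0,0,0],[0,0,0],[0,0,0],[0,0,0],[0,0,0],[0,0,0],[0,0,0],[0,0,0],[0,0,0]],"grip":[1,1,1,1,1,1,1,1,1,1]}' 60; python3 go.py .474 -.327 .075 24.3
```

```text
time: 10.1
eef_pos: [0.4739, -0.3263, 0.0797]
eef_rot: [0.542, 0.84, 0.0, -0.001]
contact_force: [-0.0, 1.1, -1.9]
gripper_width: 0.0152
t 10.1 pos [ 0.4739 -0.3263  0.0797] F [-0.   1.1 -1.9] w 0.0152
linear mm [-0.7 -0.2  4.7] dr [-0.0007 -0.0011  0.0005]
```

```bash
python3 -m creep '{"linear":[[0,0,1],[0,0,2],[0,0,3],[0,0,4],[0,0,4.5],[0,0,4.5]],"dr":[[0,0,0],[0,0,0],[0,0,0],[0,0,0],[0,0,0],[0,0,0]],"grip":[1,1,1,1,1,1]}' 60; python3 go.py .474 -.327 .075 24.3
python3 - <<'E'
from h import *
s=camera("side")
cv2.imwrite("pics/c6.png",cv2.resize(s[110:220,270:380],None,fx=5,fy=5,interpolation=cv2.INTER_CUBIC)); cv2.imwrite("pics/side6.png",s)
E
```

```text
time: 10.7
eef_pos: [0.474, -0.3264, 0.0752]
eef_rot: [0.542, 0.84, 0.0, -0.001]
contact_force: [0.6, 0.1, -1.9]
gripper_width: 0.0154
t 10.7 pos [ 0.474  -0.3264  0.0752] F [ 0.6  0.1 -1.9] w 0.0154
linear mm [-0.6 -0.2  0.2] dr [-0.0006 -0.001   0.0004]
```

View pics/c6.png

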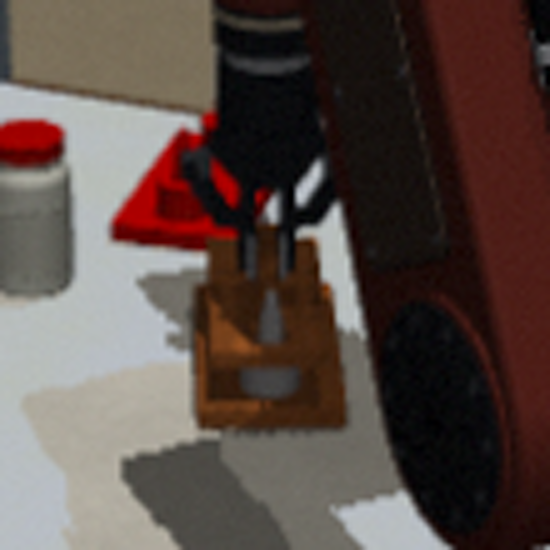

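The pin stands up through the near hole and there is no shoulder contact yet. I'll go down in small steps until the force shows seating.

```bash
python3 -m creep '{"linear":[[0,0,0.4],[0,0,0.8],[0,0,0.8]],"dr":[[0,0,0],[0,0,0],[0,0,0]],"grip":[1,1,1]}' 60;  python3 -m creep '{"linear":[[0,0,0.4],[0,0,0.8],[0,0,0.8]],"dr":[[0,0,0],[0,0,0],[0,0,0]],"grip":[1,1,1]}' 60
```

```text
time: 11.05
eef_pos: [0.474, -0.3264, 0.075]
eef_rot: [0.542, 0.84, -0.0, -0.0]
contact_force: [-2.1, 1.6, 5.1]
gripper_width: 0.0154
time: 11.35
eef_pos: [0.474, -0.3264, 0.075]
eef_rot: [0.542, 0.84, -0.0, -0.0]
contact_force: [-3.4, 2.8, 9.7]
gripper_width: 0.0149
```

It's seated: TCP z stopped at 0.075 (0.025 at the pick plus 0.050) with force rising to about 10 N. I'll release and retreat upward.

```bash
python3 -m creep '{"linear":[[0,0,0],[0,0,0],[0,0,0],[0,0,0],[0,0,0],[0,0,0],[0,0,0],[0,0,0],[0,0,0],[0,0,0]],"dr":[[0,0,0],[0,0,0],[0,0,0],[0,0,0],[0,0,0],[0,0,0],[0,0,0],[0,0,0],[0,0,0],[0,0,0]],"grip":[0.8,0.6,0.4,0.2,0,0,0,0,0,0]}'; python3 -m creep '{"linear":[[0,0,-5],[0,0,-15],[0,0,-30],[0,0,-50],[0,0,-70],[0,0,-90],[0,0,-110],[0,0,-130],[0,0,-145],[0,0,-150]],"dr":[[0,0,0],[0,0,0],[0,0,0],[0,0,0],[0,0,0],[0,0,0],[0,0,0],[0,0,0],[0,0,0],[0,0,0]],"grip":[0,0,0,0,0,0,0,0,0,0]}'
python3 - <<'E'
from h import *
s=camera("side")
cv2.imwrite("pics/c7.png",cv2.resize(s[110:220,270:380],None,fx=5,fy=5,interpolation=cv2.INTER_CUBIC)); cv2.imwrite("pics/side7.png",s)
E
```

```text
time: 12.35
eef_pos: [0.474, -0.3264, 0.075]
eef_rot: [0.542, 0.84, -0.0, -0.0]
contact_force: [0.2, 1.1, 0.3]
gripper_width: 0.0854
time: 13.35
eef_pos: [0.4748, -0.327, 0.2275]
eef_rot: [0.542, 0.84, -0.0, 0.001]
contact_force: [-0.6, 0.4, -0.1]
gripper_width: 0.0855
```

View pics/c7.png

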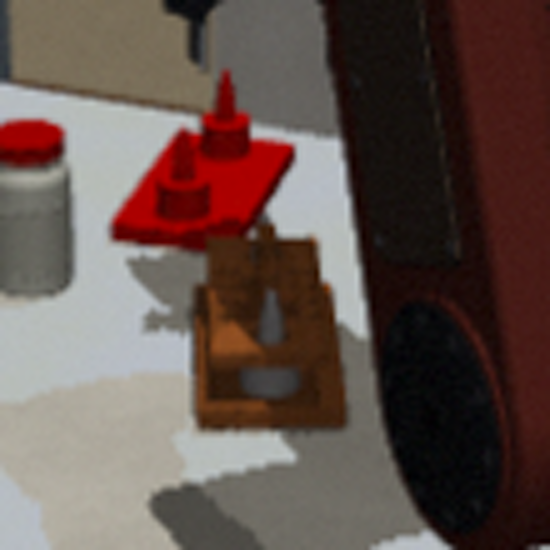

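The plate sits level with the near pin through its hole, and the far pin is hidden behind the grip. I'll move the arm aside so the top camera can check both.

```bash
python3 -m creep '{"linear":[[10,0,0],[30,0,0],[60,0,0],[95,0,0],[130,0,0],[165,0,0],[200,0,0],[230,0,0],[250,0,0],[260,0,0]],"dr":[[0,0,0],[0,0,0],[0,0,0],[0,0,0],[0,0,0],[0,0,0],[0,0,0],[0,0,0],[0,0,0],[0,0,0]],"grip":[0,0,0,0,0,0,0,0,0,0]}'
python3 - <<'E'
from h import *
s=camera("side");t=camera("top")
cv2.imwrite("pics/c8.png",np.hstack([cv2.resize(x[y:y+100,a:a+100],None,fx=4,fy=4,interpolation=cv2.INTER_CUBIC) for x,y,a in((s,115,275),(t,145,340))])); cv2.imwrite("pics/top8.png",t)
E
```

```text
time: 14.4
eef_pos: [0.3659, -0.0881, 0.2259]
eef_rot: [0.542, 0.841, -0.0, 0.001]
contact_force: [-0.0, 0.3, 0.3]
gripper_width: 0.0856
```

View pics/c8.png

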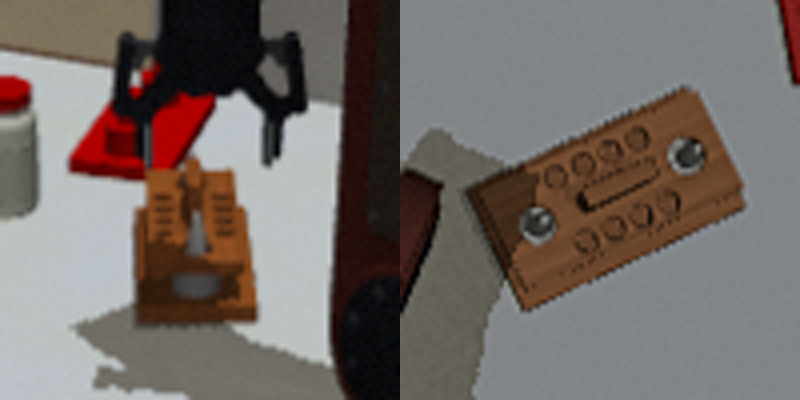

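View pics/top8.png

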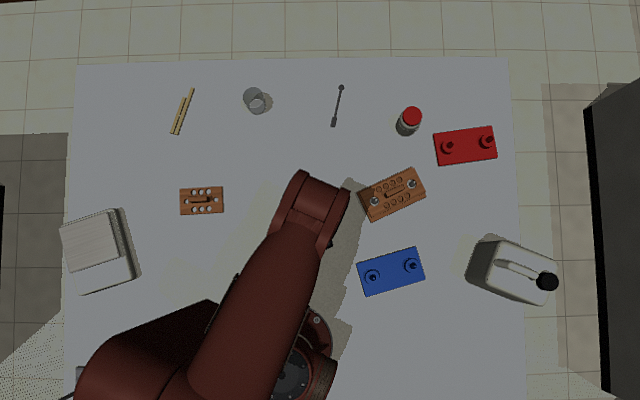

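Both pins are through the end holes, at about (374,201) and (411,183) in the top view. The plate is flush with the base, and the short plate is still at (202,200).

```bash
python3 -c "
from station import *
print(read_state()['time']);print(close_job())"
```

```text
14.5
the job is handed in; nothing more can be done
None
```

The long plate is on the rack base, level on the shoulders of both posts, and the job is handed in. I gripped it by its grip board, lined up both end holes with the two steel posts, lowered it, and let go only once it was fully down.

- **Seating:** The plate stopped at the expected height, 50 mm above where I picked it up, and the contact force rose to about 10 N.
- **Final pictures:** After release, the top camera shows a pin through each end hole. The side camera shows the plate lying level.
- **Everything else:** The short plate is where it was, nothing else was touched, and the arm is clear of the rack. The clock read 14.5 s at hand-in.

No check failed. The positions measured from the two cameras agreed to within about 1 px.

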